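# Load a slide cassette into the sloping dock until its catch clicks

## Task

Pick up the slide cassette and slide it, chamfered nose first, up the sloping channel of the loading dock under its two lips until the spring catch has been pushed aside and has clicked in behind the tail. Then, still holding it, tug it gently back against the catch to prove that it holds, and let go, leaving it latched in the dock. Leave the slide box, the bottle, the vial and the beaker where they stand.

Things in the scene. Friction and masses are not known exactly. Their poses are not given: they have to be found in the camera images.
- cassette: Loose grey slide cassette, about 0.12 kg: flat body 90 long (x) x 64 wide (y) x 16 high (z) mm. Origin: centre of the underside. +x points to the nose, whose two upright corners are cut off 8 mm at 45 degrees; the tail (x = -45 mm) is square. It starts flat on the worktop, left or right of the dock, nose roughly away from the robot.
- grip_top (a point): Top of the cassette's upright grip rib, 54 mm straight above the cassette's origin. The rib is 44 long (x) x 14 wide (y), centred on the cassette. Grip it across y, high up: fingertips lower than 27 mm above the underside can hit the dock's lips.
- channel: Sloping channel of the fixed dock. +x runs up the slope (30 degrees, away from the robot), +y left across it, +z square to the bed. Origin: bed surface, centre line, always 66 mm above the worktop. Bed flat, x = -75 to 119, 100 mm wide. Rails' inner faces y = 34 and -34, 20.5 mm high, with inward lips above: the cassette goes in only along +x, 2 mm free each side, 4.5 mm under the lips.
- left_lip (a point): Upper inner corner at the start of the left rail's lip: channel x 7, y 26, z 24.5 mm. Lip 4 mm thick, runs on to the end stop. The 12 mm before it are turned up to z = 29, and a slanted lead-in wall runs from x = -14, so lay the cassette on the bed with its nose at x = -10 or lower and slide from there.
- right_lip (a point): Upper inner corner at the start of the right rail's lip: channel x 26, y -26, z 24.5 mm. Lip 4 mm thick, runs on to the end stop; the 12 mm before it are turned up to z = 29.
- end_stop (a point): Foot of the end stop's face on the centre line, channel x = 113 mm; the cassette's nose can go no farther. It is 24 mm high.
- seat (a point): Point on the bed (channel x = 65, y = 0, z = 0) where the cassette's origin lies when its tail bears on the sprung-back catch; with the nose against the end stop the origin is 3 mm farther up. Axes parallel to the channel's within 3 degrees (let go, it hangs on the catch a little askew). Pushing past the catch takes only a few newtons. Smooth: unheld and unlatched it slides back out.
- catch: Steel spring catch, a hooked arm on a pivot right of the channel mouth, 3 to 13 mm above the bed. Origin: on its pivot pin, channel x -30, y -42, z 3 mm. At rest its tip reaches in to y = -26, with a slanted face towards the mouth (from x -9, y -40 to x 16, y -26) and a square locking face at x = 20 mm; pulling back on that only locks it harder.
- catch_tip (a point): Inner corner of the catch's locking face: at rest at channel x 20, y -26, z 8 mm; y falls to about -32 to -34 while the cassette's side passes, and returns to -26 when the catch clicks in behind the tail. The spring pushes inwards with about 1.5 to 2.5 N at the tip.
- slide_box: Bystander: closed green box 56x81x28 mm on the worktop, on the other side of the dock from the cassette. Origin: centre of the underside.
- bottle: Bystander: white reagent bottle with screw cap, 48 mm across, 100 mm tall, right behind the dock. Origin: centre of the underside.
- vial: Bystander: brown vial with white cap, 21 mm across, 51 mm tall, at the left. Origin: centre of the underside.
- beaker: Bystander: small clear beaker 60 mm across, 63 mm tall, at the left. Origin: centre of the underside.

How it is judged:
On the way, in this order (a step that is already met when the one before it is completed fails the run):
1. the cassette, lying in the channel, pushes the catch aside (y of catch_tip in the frame of channel below -0.0295 m and contact force between cassette and catch above 0.3 N and x of cassette in the frame of channel between -0.04 and 0.0645 m and y of cassette in the frame of channel between -0.006 and 0.006 m and z of cassette in the frame of channel between -0.004 and 0.007 m), for 0.05 s.
2. the catch has sprung back behind the tail (x of cassette in the frame of channel between 0.061 and 0.0705 m and y of catch_tip in the frame of channel above -0.0285 m and y of cassette in the frame of channel between -0.006 and 0.006 m and z of cassette in the frame of channel between -0.004 and 0.007 m), for 0.05 s.
3. the cassette is tugged back against the catch with more than 2.5 N and stays latched (x of cassette in the frame of channel above 0.06 m and y of catch_tip in the frame of channel above -0.0285 m and contact force between cassette and catch above 2.5 N), for 0.05 s.
At the end, for the whole second after the job is handed in: The cassette rests latched in the channel: origin at channel x 61 to 70.5 mm, within 6 mm in y, z between -4 and 7 mm, its length within 0.09 rad of the channel's, at rest (under 10 mm/s), with the catch sprung back (tip at channel y above -28.5 mm) (all of step 2 and angle between the x axis of cassette and the x axis of channel, either way round below 0.09 rad and linear speed of cassette below 0.01 m/s); the robot touches nothing.
It fails at once if the slide box is moved by more than 30 mm (distance of slide_box from where it was at the start of the episode above 0.03 m).
It fails at once if the bottle is moved by more than 30 mm (distance of bottle from where it was at the start of the episode above 0.03 m).
It fails at once if the vial is moved by more than 30 mm (distance of vial from where it was at the start of the episode above 0.03 m).
It fails at once if the beaker is moved by more than 30 mm (distance of beaker from where it was at the start of the episode above 0.03 m).
It also fails if it takes over 48 s, if anything falls off the work surface, if the arm or the gripper's body presses on something with over 40 N, if the wrist force passes 120 N, or if a joint passes its speed limit or range.

## Robot

A 6-joint arm with a two-finger parallel gripper is mounted at the origin on a cart in front of the work surface, level with it; the furniture and walls round the work are solid. World frame = base frame: x ahead of the robot, y to its left, z up, the work surface at z = 0. Lengths are in m, angles in rad, forces in N, time in s.
With the tool pointing down it reaches from about 0.375 to 0.975 m from the base axis. Payload 3.8 kg.
Tool frame: the origin (TCP) lies midway between the tips of the shut fingers; the grasp point (between the pads) lies 19 mm behind it; z points along the fingers, y is the line along which they close (so a half turn about z gives the same grasp; the last joint's range is limited). The gripper opens to 85 mm and grips with 20 to 120 N. Pads are 22 mm wide; open, the fingers measure 114 mm over their backs; the gripper's body (76 mm by 85 mm) begins 54 mm behind the grasp point. The pads swing forward as they close: fully open they stand 13 mm farther back than shut.
Start: joints at [1.226, 0.264, 1.604, -0, 1.274, -0.037], TCP at [0.204, 0.643, 0.202] pointing down, gripper open.
Joint ranges: [-2.63, 2.63], [-0.94, 2.18], [0.31, 2.57], [-1.31, 4.45], [0, 2.66], [-2.55, 2.55]. Speed limits (rad/s): [2.57, 2.57, 3.14, 3.14, 3.14, 3.14].

## Interface

Orientations are given as a rotation vector (axis times angle).
In Python, from station import ctrl, vision, sign_off gives the robot as it stands.
- The arm moves only by the tool drive_tool, never from a script. Its argument "motion" is a list of rows, each a list of 7 numbers: the turn, a rotation vector about the tool's x, y, z in degrees, then the shift along the tool's x, y, z in m, then the closure, from 0 (fully open) to 1 (shut). A call has 1 to 8 rows; each row shifts and turns the commanded pose from where the row before left it, along the tool's axes as they then stand; what a row does not reach is not made up. A row lasts 1/10 s, in which the tool goes at most 50 mm and 8.59 degrees, less where a joint would pass 70% of its speed; a pose out of reach is approached as far as the arm can. A call with a gripper value outside its range is refused whole. The fingers move at their own pace and stop on an object; the grip force is fixed at half the most. Time passes only in rows, so rows that do not move let the fingers close. It gives the time, the measured TCP pose, the force, the opening and the grip force at its end, in the units of the state.
- ctrl.sense(): the state, without advancing time (a new reading comes with each control period).
- vision.grab_frame(name): name is "scene" or "top" or "wrist"; returns a dict with "frame" (420x560x3 uint8, blue, green, red), "K" (3x3 intrinsics, pixels), "R" (3x3) and "t" (3): a world point X has camera coordinates R X + t. Camera axes: x right, y down, z forward; pixel columns grow to the right and rows downward; lengths in m; the calibration is good to about 2 mm. A picture is of the moment at which its call begins. There is no depth.
- sign_off(): hands the job in; it is judged then, once.
The state is a dict: "t": time; "q": joint angles; "qvel": joint speeds; "joint_efforts": joint torques, N m; "eef_pos": TCP position; "tcp_rot": TCP orientation; "ft_force": force on the tool from outside, world axes, zero at the start; "moment": the same for the moment, N m; "gripper_width": finger opening in m; "gripper_force": force on a finger pad.
Only numpy, scipy, OpenCV 4.12 (cv2) and the standard library are available. Lean on these libraries where they do the work, as an engineer would, in place of code of your own. Each camera call takes 0.05 s, during which the arm holds its last target. There are 200 camera calls.

## Working session

There is one attempt and no reset: what is moved stays moved. The work goes in short steps, Python scripts to look and compute and a tool call to move; the robot and the scene stay as the last step left them, time stands still between calls to the robot, and variables do not carry over. Pictures are saved under pics/ and viewed, at most 10 in all, crops included, and the job is handed in when it is done.

Besides the shell and the picture viewer there is one more tool, called by a JSON object that holds its "api" and its "payload". drive_tool: Moves the arm, as the interface text tells. Its arguments: {"type":"object","properties":{"motion":{"type":"array","items":{"type":"array","items":{"type":"number"}}}},"required":["motion"]}

```bash
ls; mkdir -p pics
cat > h.py <<'E'
import numpy as np, cv2
from scipy.spatial.transform import Rotation as Ro
def ray(f,u,v):
    d=f['R'].T@np.linalg.inv(f['K'])@np.array([u,v,1.]); return -f['R'].T@f['t'], d/np.linalg.norm(d)
def onz(f,u,v,z):
    c,d=ray(f,u,v); return c+d*(z-c[2])/d[2]
def proj(f,X):
    p=f['K']@(f['R']@np.asarray(X)+f['t']); return p[:2]/p[2]
def tri(*o):
    A=np.zeros((3,3));b=np.zeros(3)
    for f,u,v in o:
        c,d=ray(f,u,v);P=np.eye(3)-np.outer(d,d);A+=P;b+=P@c
    return np.linalg.solve(A,b)
E
python3 - <<'E'
from station import ctrl,vision
import cv2,pickle
from h import *
F={n:vision.grab_frame(n) for n in('scene','top')}
pickle.dump(F,open('f0.pkl','wb'))
for n in F: 
    cv2.imwrite(f'pics/{n}0.png',cv2.resize(F[n]['frame'],(800,600)));print(n,-F[n]['R'].T@F[n]['t'],F[n]['R'][2], F[n]['K'][0,0])
s=ctrl.sense();print({k:s[k] for k in('t','eef_pos','tcp_rot','ft_force','gripper_width')})
E
```

```text
pics
scene [-0.07095145 -0.73556327  0.83987585] [ 0.50834976  0.55002306 -0.66261237] 476.0580246495869
top [ 0.31258461 -0.1262025   1.5162403 ] [ 0.13116777  0.0045941  -0.99134954] 518.4736756216686
{'t': 0.1, 'eef_pos': array([0.20425702, 0.64260277, 0.20036284]), 'tcp_rot': array([-0.48147635, -3.10408857,  0.00314106]), 'ft_force': array([-0.04647899, -0.20023427, -0.76409113]), 'gripper_width': 0.08553979081678367}
```

View pics/scene0.png

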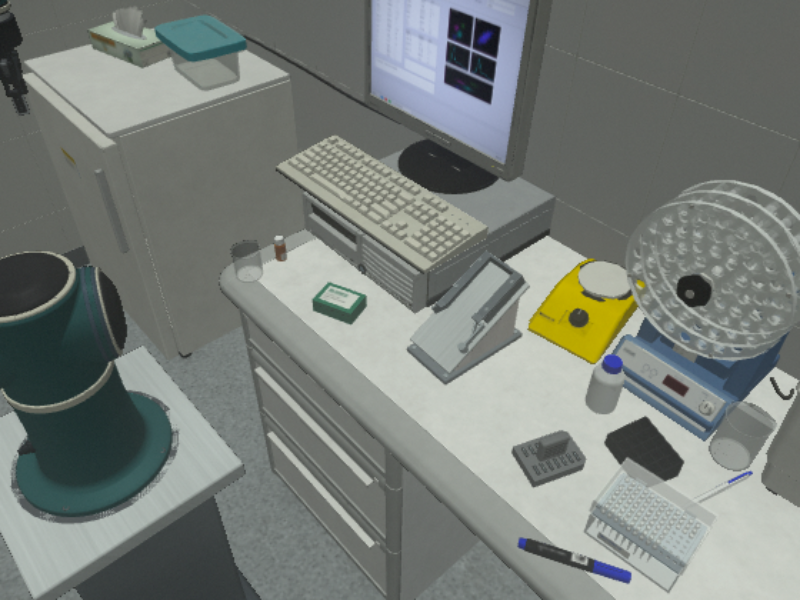

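View pics/top0.png

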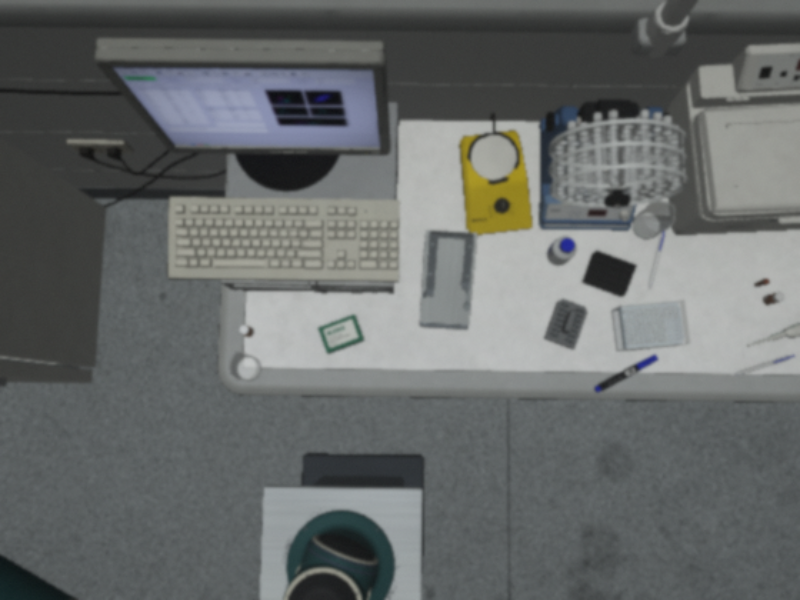

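The pictures show the arm at lower left, with the dock in the scene view at about (470,315) and in the top view at (447,280). The cassette is to its right, at (548,455) in scene and (565,323) in top. The green box is at (340,333) in top, the bottle at (562,248), and the vial and beaker at the far left. Next I'll get rough positions, then look with the wrist camera.

Run:
```python
import pickle
from h import *
F=pickle.load(open('f0.pkl','rb'));t=F['top'];k=.7
for nm,u,v,z in [('cas',566,324,.016),('cas nose-left corner',557,301,.016),('nose right',585,307,.016),('tail L',546,340,.016),('tail R',573,348,.016),('rib',570,318,.054),('dock tailL',420,325,.03),('dock tailR',468,327,.03),('top L',430,232,.13),('topR',472,233,.13),('bottle',568,245,.1)]:
    print(nm,onz(t,u*k,v*k,z).round(3))
T=t['frame'][140:270,270:450];cv2.imwrite('pics/c1.png',cv2.resize(T,(800,578),interpolation=cv2.INTER_CUBIC))
S=F['scene']['frame'][170:350,270:500];cv2.imwrite('pics/c2.png',cv2.resize(S,None,fx=3.3,fy=3.3,interpolation=cv2.INTER_CUBIC))
```

```text
cas [ 0.482 -0.451  0.016]
cas nose-left corner [ 0.529 -0.433  0.016]
nose right [ 0.517 -0.49   0.016]
tail L [ 0.449 -0.41   0.016]
tail R [ 0.433 -0.464  0.016]
rib [ 0.49  -0.451  0.054]
dock tailL [ 0.474 -0.153  0.03 ]
dock tailR [ 0.472 -0.25   0.03 ]
top L [ 0.643 -0.169  0.13 ]
topR [ 0.642 -0.249  0.13 ]
bottle [ 0.628 -0.439  0.1  ]
```

View pics/c2.png

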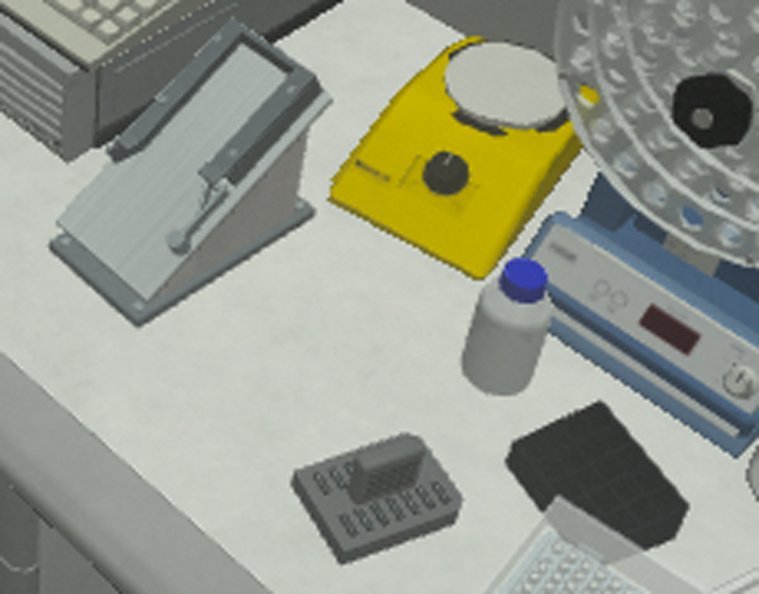

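The crop shows the dock's channel open towards the robot. The catch pivot is at (180,240), on the right side. The cassette is at (378,500) with its nose, the cut corners, pointing away from the robot. Now I'll check the wrist camera geometry.

```bash
cat >> h.py <<'E'
def plan(pts,s=None,p=None,R=None,step=.045,ang=8.):
    """rows from current pose to successive (pos,R) targets; prints grouped"""
    if s is not None: p=s['eef_pos'];R=Ro.from_rotvec(s['tcp_rot'])
    for q,Q in pts:
        dr=(R.inv()*Q).as_rotvec(degrees=True); d=np.asarray(q)-p
        n=int(max(np.ceil(np.linalg.norm(d)/step),np.ceil(np.linalg.norm(dr)/ang),1))
        print('seg n',n,'turn/row',(dr/n).round(2))
        for i in range(n):
            Ri=R*Ro.from_rotvec(dr*i/n,degrees=True); v=Ri.inv().apply(d/n)
            if i in(0,n-1) or np.linalg.norm(dr)>2: print('   ',i,v.round(4))
        p,R=np.asarray(q,float),Q
def rot(x,z):
    x=np.array(x,float);z=np.array(z,float);x/=np.linalg.norm(x);z/=np.linalg.norm(z)
    return Ro.from_matrix(np.c_[x,np.cross(z,x),z])
E
python3 - <<'E'
from station import ctrl,vision
from h import *
f=vision.grab_frame('wrist');s=ctrl.sense();R=Ro.from_rotvec(s['tcp_rot'])
c=-f['R'].T@f['t'];print('cam in tool',R.inv().apply(c-s['eef_pos']),'axes',(f['R']@R.as_matrix()).round(3),f['K'])
print(R.as_matrix().round(3))
D=rot((-1,0,0),(0,0,-1))
plan([([.42,.30,.28],R),([.42,-.2,.28],D)],s)
E
```

```text
cam in tool [ 0.06622905  0.00022163 -0.17277226] axes [[-0.     1.     0.001]
 [-0.965 -0.    -0.263]
 [-0.263 -0.001  0.965]] [[351.52630329   0.         275.01263599]
 [  0.         351.52630329 207.86308829]
 [  0.           0.           1.        ]]
[[-0.953  0.303 -0.001]
 [ 0.303  0.953 -0.002]
 [ 0.    -0.002 -1.   ]]
seg n 10 turn/row [0. 0. 0.]
    0 [-0.0309 -0.0261 -0.0079]
    9 [-0.0309 -0.0261 -0.0079]
seg n 12 turn/row [-0.01 -0.   -1.47]
    0 [-0.0126 -0.0397  0.0001]
    1 [-0.0116 -0.04    0.0001]
    2 [-0.0106 -0.0403  0.0001]
    3 [-0.0095 -0.0406  0.0001]
    4 [-0.0085 -0.0408  0.    ]
    5 [-0.0074 -0.041   0.    ]
    6 [-0.0064 -0.0412  0.    ]
    7 [-0.0053 -0.0413  0.    ]
    8 [-0.0043 -0.0414  0.    ]
    9 [-0.0032 -0.0415  0.    ]
    10 [-0.0021 -0.0416  0.    ]
    11 [-0.0011 -0.0417  0.    ]
```

{"api": "drive_tool", "payload": {"motion": [[0,0,0,-0.031,-0.026,-0.008,0],[0,0,0,-0.031,-0.026,-0.008,0],[0,0,0,-0.031,-0.026,-0.008,0],[0,0,0,-0.031,-0.026,-0.008,0],[0,0,0,-0.031,-0.026,-0.008,0],[0,0,0,-0.031,-0.026,-0.008,0],[0,0,0,-0.031,-0.026,-0.008,0],[0,0,0,-0.031,-0.026,-0.008,0]]}}

```text
t: 0.95
eef_pos: [0.3782, 0.3683, 0.2656]
tcp_rot: [-0.481, -3.104, 0.0]
ft_force: [0.7, -0.0, -0.1]
gripper_width: 0.0851
gripper_force: 0.0
```

{"api": "drive_tool", "payload": {"motion": [[0,0,0,-0.031,-0.026,-0.008,0],[0,0,0,-0.031,-0.026,-0.008,0],[0,0,0,-0.0126,-0.04,0,0],[0,0,0,-0.0126,-0.04,0,0],[0,0,0,-0.0126,-0.04,0,0],[0,0,0,-0.0126,-0.04,0,0],[0,0,0,-0.0126,-0.04,0,0],[0,0,0,-0.0126,-0.04,0,0]]}}

```text
t: 1.75
eef_pos: [0.42, 0.0484, 0.2814]
tcp_rot: [0.481, 3.104, 0.0]
ft_force: [0.8, -0.0, -0.9]
gripper_width: 0.0856
gripper_force: 0.0
```

{"api": "drive_tool", "payload": {"motion": [[0,0,0,-0.0126,-0.04,0,0],[0,0,0,-0.0126,-0.04,0,0],[0,0,-6,-0.0126,-0.04,0,0],[0,0,-6,-0.0126,-0.04,0,0],[0,0,-6,-0.004,-0.041,0,0],[0,0,0,0,-0.041,0,0],[0,0,0,0,0,0,0]]}}

```text
t: 2.45
eef_pos: [0.424, -0.2039, 0.2811]
tcp_rot: [0.002, -3.141, 0.002]
ft_force: [0.2, 0.4, 0.5]
gripper_width: 0.0854
gripper_force: 0.0
```

Run:
```python
from station import ctrl,vision
from h import *
import pickle
s=ctrl.sense();f=vision.grab_frame('wrist');pickle.dump((f,s),open('w1.pkl','wb'))
print(s['t'],s['eef_pos'],Ro.from_rotvec(s['tcp_rot']).as_matrix().round(3),s['q'])
cv2.imwrite('pics/w1.png',cv2.resize(cv2.rotate(f['frame'],cv2.ROTATE_180),(800,600),interpolation=cv2.INTER_CUBIC))
```

```text
2.45 [ 0.42401268 -0.2038763   0.28107583] [[-1.    -0.001 -0.001]
 [-0.001  1.    -0.002]
 [ 0.001 -0.002 -1.   ]] [-4.99642215e-01 -1.72290494e-01  1.91411530e+00 -1.89265125e-03
  1.39994228e+00 -2.07120934e+00]
```

View pics/w1.png

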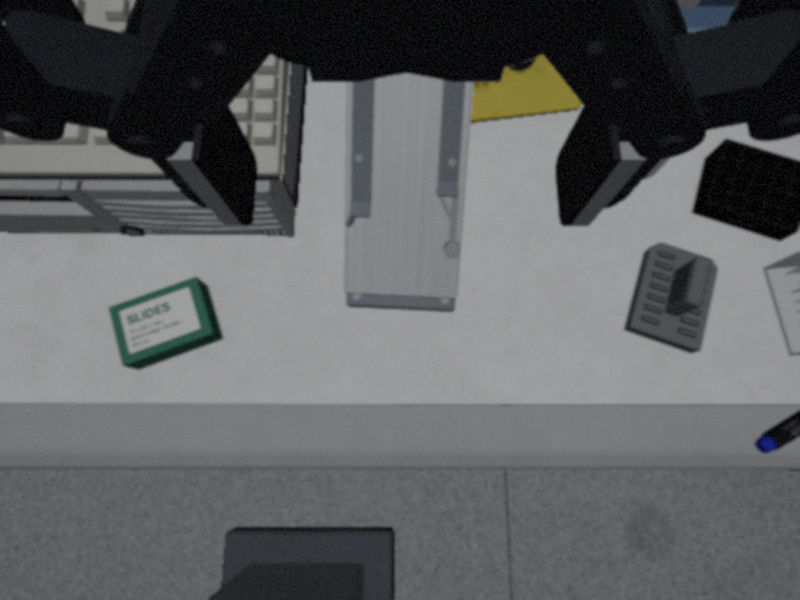

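The wrist view, turned 180°, shows the bed's lower edge from (347,293) to (457,298), the left lip start at about (360,215), the right lip start at about (447,195) and the catch pivot at (451,247). The cassette is at (672,297). I'll enlarge the dock to read off the edges.

Run:
```python
import pickle
from h import *
f,s=pickle.load(open('w1.pkl','rb'))
I=cv2.rotate(f['frame'],cv2.ROTATE_180)
a=cv2.resize(I[60:225,230:345],None,fx=3.6,fy=3.6,interpolation=cv2.INTER_CUBIC)
b=cv2.resize(I[155:255,430:510],None,fx=4.7,fy=4.7,interpolation=cv2.INTER_CUBIC)[:, :376]
h=594;c=np.zeros((h,a.shape[1]+b.shape[1],3),np.uint8);c[:a.shape[0],:a.shape[1]]=a[:h];c[:b.shape[0],a.shape[1]:]=b
c=cv2.convertScaleAbs(c,alpha=1.5);cv2.imwrite('pics/w1c.png',c);print(c.shape,a.shape)
```

```text
(594, 790, 3) (594, 414, 3)
```

View pics/w1c.png

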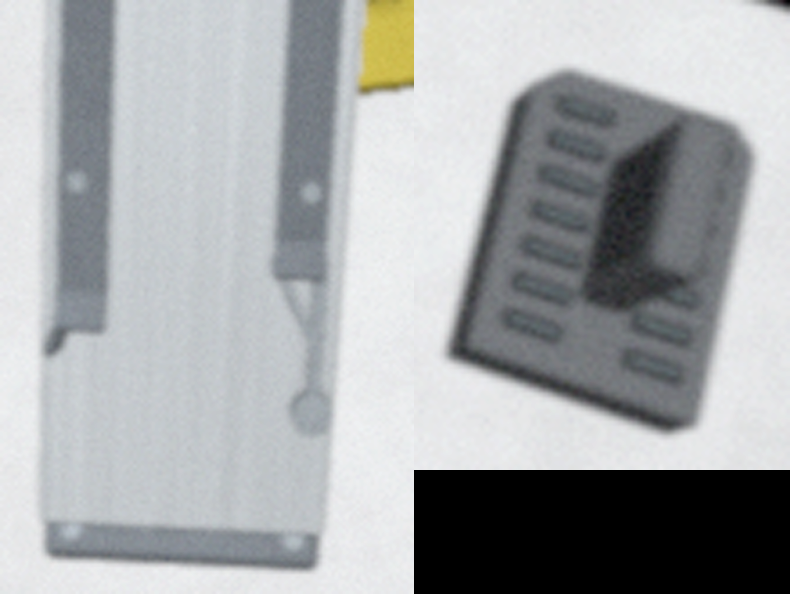

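The enlarged crop shows the dock's bed corners at (42,519) and (322,533), the lip bend lines at (108,291) on the left and (279,241) on the right, and the pivot at (311,411). The cassette has chamfer corners at (525,105), (570,72), (737,118) and (752,155), and its rib top edge runs (683,120) to (650,263).

```bash
cat >> h.py <<'E'
from scipy.optimize import least_squares
def chan(p): # x,y,yaw -> R, o
    return Ro.from_euler('z',p[2])*Ro.from_euler('y',-30,degrees=True), np.array([p[0],p[1],.066])
def fit(f,P,U,fr,p0):
    U=np.array(U,float)
    def r(p):
        R,o=fr(p);return (np.array([proj(f,R.apply(x)+o) for x in np.array(P)/1000])-U).ravel()
    q=least_squares(r,p0,loss='soft_l1');print('res',r(q.x).reshape(-1,2).round(1).tolist());return q.x
def cas(p): return Ro.from_euler('z',p[2]),np.array([p[0],p[1],0.])
E
python3 - <<'E'
import pickle
from h import *
f,s=pickle.load(open('w1.pkl','rb'))
A=lambda u,v:(559-(u/3.6+230),419-(v/3.6+60))
B=lambda u,v:(559-((u-414)/4.7+430),419-(v/4.7+155))
p=fit(f,[(-75,50,0),(-75,-50,0),(7,26,24.5),(26,-26,24.5),(-5,26,29),(14,-26,29)],
 [A(42,519),A(322,533),A(108,291),A(279,241),A(105,331),A(275,278)],chan,[.54,-.2,0])
print('dock',p,np.degrees(p[2]))
c=fit(f,[(37,32,16),(45,24,16),(45,-24,16),(37,-32,16),(-45,32,16),(22,7,54),(-22,7,54),(22,7,16),(-22,7,16)],
 [B(525,105),B(570,72),B(737,118),B(752,155),B(465,347),B(683,120),B(650,263),B(618,160),B(588,298)],cas,[.48,-.45,-.29])
print('cas',c,np.degrees(c[2]))
pickle.dump((p,c),open('est.pkl','wb'))
x=np.array([np.cos(c[2]),np.sin(c[2]),0]);D=rot(-x,(0,0,-1))
plan([([c[0],c[1],.20],D)],s)
E
```

```text
res [[1.0, -0.4], [-0.5, -1.1], [-0.1, 0.1], [0.3, 1.0], [-0.2, 0.2], [-0.2, 0.1]]
dock [ 0.54395082 -0.20348994 -0.05813362] -3.3308112839905433
res [[-1.7, 4.6], [0.7, 0.9], [0.5, -0.7], [-1.2, -0.2], [-0.5, -0.7], [-0.5, 1.8], [-0.3, -0.8], [1.9, 0.2], [2.5, -1.0]]
cas [ 0.48461876 -0.45029659 -0.34255137] -19.626747516884173
seg n 6 turn/row [-0.02 -0.01  3.28]
    0 [-0.0101 -0.0411  0.0136]
    1 [-0.0124 -0.0404  0.0136]
    2 [-0.0147 -0.0396  0.0135]
    3 [-0.0169 -0.0387  0.0135]
    4 [-0.0191 -0.0377  0.0135]
    5 [-0.0213 -0.0366  0.0135]
```

{"api": "drive_tool", "payload": {"motion": [[0,0,3.1,-0.01,-0.041,0.0135,0],[0,0,3.1,-0.0124,-0.0404,0.0135,0],[0,0,3.1,-0.0147,-0.0396,0.0135,0],[0,0,3.1,-0.0169,-0.0387,0.0135,0],[0,0,3.1,-0.019,-0.0377,0.0135,0],[0,0,3.1,-0.0213,-0.0366,0.0135,0],[0,0,0,0,0,0,0]]}}

```text
t: 3.2
eef_pos: [0.4883, -0.4467, 0.196]
tcp_rot: [-0.501, -3.097, -0.004]
ft_force: [-0.5, 1.8, 0.0]
gripper_width: 0.0851
gripper_force: 0.0
```

Run:
```python
from station import ctrl,vision
from h import *
import pickle
s=ctrl.sense();f=vision.grab_frame('wrist');pickle.dump((f,s),open('w2.pkl','wb'))
p,c=pickle.load(open('est.pkl','rb'))
print(s['t'],s['eef_pos'],Ro.from_rotvec(s['tcp_rot']).as_matrix().round(3))
I=cv2.rotate(f['frame'],cv2.ROTATE_180)
u,v=proj(f,[c[0],c[1],.03]);u,v=int(559-u),int(419-v);print(u,v)
x0,y0=max(u-100,0),max(v-75,0)
cv2.imwrite('pics/w2.png',cv2.convertScaleAbs(cv2.resize(I[y0:y0+150,x0:x0+200],None,fx=4,fy=4,interpolation=cv2.INTER_CUBIC),alpha=1.5));print(x0,y0)
```

```text
3.2 [ 0.48831123 -0.44674197  0.19604522] [[-0.949  0.315 -0.004]
 [ 0.315  0.949  0.003]
 [ 0.005  0.002 -1.   ]]
288 238
188 163
```

View pics/w2.png

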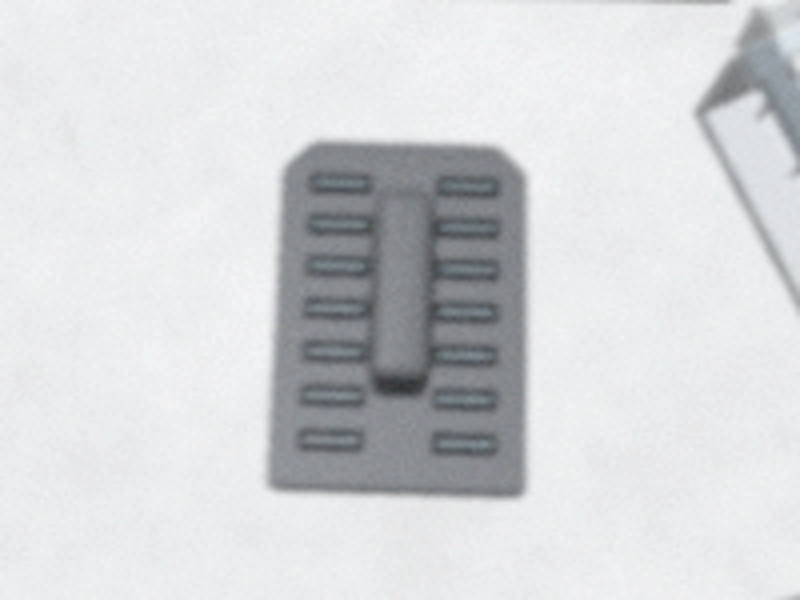

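The view straight above the cassette shows it almost aligned with the tool. Its tail edge runs (270,487) to (524,493), its nose (318,143) to (495,148), and the rib's near top end is (374,378) to (427,382).

Run:
```python
import pickle
from h import *
f,s=pickle.load(open('w2.pkl','rb'));p,c=pickle.load(open('est.pkl','rb'))
B=lambda u,v:(559-(u/4+188),419-(v/4+163))
c=fit(f,[(37,32,16),(45,24,16),(45,-24,16),(37,-32,16),(-45,32,16),(-45,-32,16),(-22,7,54),(-22,-7,54)],
 [B(286,177),B(318,143),B(495,148),B(524,180),B(270,487),B(524,493),B(374,378),B(427,382)],cas,c)
print('cas',c,np.degrees(c[2]));pickle.dump((p,c),open('est.pkl','wb'))
x=np.array([np.cos(c[2]),np.sin(c[2]),0]);D=rot(-x,(0,0,-1))
plan([([c[0],c[1],.06],D),([c[0],c[1],.031],D)],s)
```

```text
res [[0.8, 1.7], [0.8, 0.3], [-0.6, 0.3], [-1.0, 0.8], [0.8, -0.8], [-0.7, -1.3], [1.1, -0.4], [-1.3, 0.1]]
cas [ 0.48448374 -0.44987827 -0.35051034] -20.0827629063111
seg n 4 turn/row [ 0.02 -0.07  0.43]
    0 [ 0.0005 -0.0011  0.034 ]
    3 [ 0.0006 -0.0011  0.034 ]
seg n 1 turn/row [0. 0. 0.]
    0 [0.    0.    0.029]
```

{"api": "drive_tool", "payload": {"motion": [[0,0,0.9,0.001,-0.002,0.034,0],[0,0,0.9,0.001,-0.002,0.034,0],[0,0,0,0.0005,0,0.034,0],[0,0,0,0,0,0.033,0],[0,0,0,0,0,0.02,0],[0,0,0,0,0,0.01,0],[0,0,0,0,0,0,0.6],[0,0,0,0,0,0,0.8]]}}

```text
t: 4.05
eef_pos: [0.4858, -0.448, 0.0373]
tcp_rot: [0.545, 3.092, -0.002]
ft_force: [0.0, 0.3, -0.4]
gripper_width: 0.059
gripper_force: 0.0
```

{"api": "drive_tool", "payload": {"motion": [[0,0,0,0,0,0,1],[0,0,0,0,0,0,1],[0,0,0,0,0,0,1],[0,0,0,0,0,0,1],[0,0,0,0,0,0,1],[0,0,0,0,0,0,1]]}}

```text
t: 4.65
eef_pos: [0.4847, -0.4482, 0.0356]
tcp_rot: [-0.547, -3.094, -0.0]
ft_force: [-1.3, 0.4, -0.5]
gripper_width: -0.0004
gripper_force: 0.0
```

Run:
```python
from station import ctrl
from h import *
import pickle
s=ctrl.sense();p,c=pickle.load(open('est.pkl','rb'))
R=Ro.from_rotvec(s['tcp_rot'])
print(s['t'],s['eef_pos'],R.as_matrix().round(3),s['gripper_width'],s['gripper_force'],s['ft_force'],s['q'].round(2))
Cr,Co=chan(p)
x=Cr.apply([1,0,0]);z=Cr.apply([0,0,1]);D=rot(-x,-z)
h=s['eef_pos'][2]
for a,b in[(-80,40)]: # cassette origin in channel x, z
    q=Co+Cr.apply([a/1000,0,h+b/1000])
    print(q); plan([(np.r_[s['eef_pos'][:2],.17],R),(q,D)],s)
```

```text
4.65 [ 0.48467029 -0.44816368  0.03557553] [[-0.939  0.343 -0.   ]
 [ 0.343  0.939  0.   ]
 [ 0.     0.    -1.   ]] -0.00041985678346811794 0.0 [-1.26480327  0.41663249 -0.52332838] [-0.78  0.38  1.78  0.    0.98 -2.  ]
[ 0.4370619  -0.19726909  0.09145033]
seg n 3 turn/row [0. 0. 0.]
    0 [ 0.      0.     -0.0448]
    2 [ 0.      0.     -0.0448]
seg n 6 turn/row [-0.73 -4.96 -2.72]
    0 [0.0218 0.0366 0.0131]
    1 [0.0211 0.0374 0.0117]
    2 [0.0203 0.0383 0.0104]
    3 [0.0193 0.0391 0.0092]
    4 [0.0181 0.0399 0.0081]
    5 [0.0169 0.0406 0.007 ]
```

Run:
```python
from station import ctrl,vision
from h import *
import pickle
s=ctrl.sense();f=vision.grab_frame('wrist');g=vision.grab_frame('scene');pickle.dump((f,g,s),open('w3.pkl','wb'))
I=cv2.rotate(f['frame'],cv2.ROTATE_180)
a=cv2.resize(I,(400,300)); 
b=cv2.resize(g['frame'][240:350,340:480],(400,314),interpolation=cv2.INTER_CUBIC)
cv2.imwrite('pics/w3.png',cv2.convertScaleAbs(np.hstack([a,b[:300]]),alpha=1.5))
```

```text
(no output)
```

View pics/w3.png

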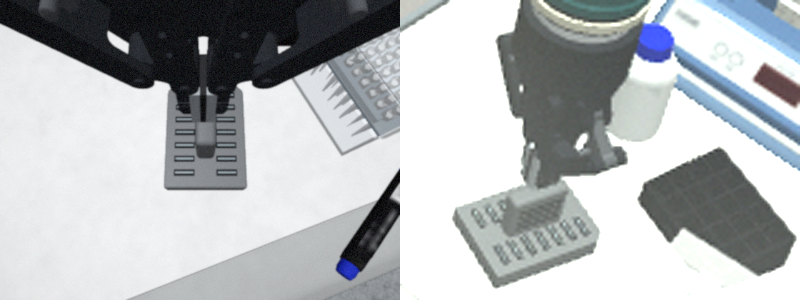

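The wrist view (left) shows the shut fingers over the far part of the cassette. The scene crop (right) shows the rib's right face uncovered, so the fingers closed without the rib between them. I'll compare the views numerically and zoom in.

Run:
```python
from h import *
import pickle
f,g,s=pickle.load(open('w3.pkl','rb'));p,c=pickle.load(open('est.pkl','rb'))
I=f['frame'].copy();G=g['frame'].copy()
def mark(im,fr,X,col):
    u=proj(fr,X);cv2.circle(im,tuple(int(round(a*16)) for a in u),24,col,-1,shift=4)
R,o=cas(c)
for P in [(22,7,54),(22,-7,54),(-22,7,54),(-22,-7,54),(-45,32,16),(-45,-32,16),(45,24,16),(45,-24,16)]:
    for im,fr in((I,f),(G,g)): mark(im,fr,R.apply(np.array(P)/1000)+o,(0,0,255))
for im,fr in((I,f),(G,g)): mark(im,fr,s['eef_pos'],(0,255,0))
I=cv2.rotate(I,cv2.ROTATE_180)
a=cv2.resize(I[90:280,210:370],(400,475),interpolation=cv2.INTER_CUBIC)
b=cv2.resize(G[210:350,350:470],(400,467),interpolation=cv2.INTER_CUBIC)
cv2.imwrite('pics/w3c.png',cv2.convertScaleAbs(np.hstack([a[:467],b]),alpha=1.6))
```

```text
(no output)
```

View pics/w3c.png

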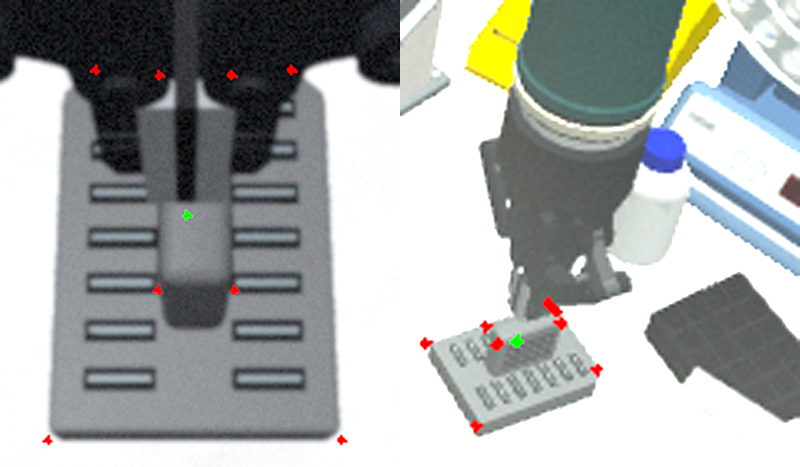

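The projected TCP (green) lies inside the rib, but the picture shows the shut fingertips above the rib top, touching nothing. So the real tips sit higher than the reported TCP. I'll open, go lower by a height that is safe either way, and close again.

{"api": "drive_tool", "payload": {"motion": [[0,0,0,0,0,-0.005,0.5],[0,0,0,0,0,0,0.5],[0,0,0,0,0,0,0.5],[0,0,0,0,0,0,0.5],[0,0,0,0,0,0.01,0.5],[0,0,0,0,0,0.009,0.5]]}}

```text
t: 5.35
eef_pos: [0.4847, -0.4481, 0.0209]
tcp_rot: [0.546, 3.094, -0.0]
ft_force: [-0.6, 0.1, -0.3]
gripper_width: 0.0426
gripper_force: 0.0
```

{"api": "drive_tool", "payload": {"motion": [[0,0,0,0,0,0,1],[0,0,0,0,0,0,1],[0,0,0,0,0,0,1],[0,0,0,0,0,0,1],[0,0,0,0,0,0,1]]}}

```text
t: 5.85
eef_pos: [0.4849, -0.4482, 0.0218]
tcp_rot: [0.546, 3.093, -0.0]
ft_force: [0.1, 0.2, -1.2]
gripper_width: 0.0112
gripper_force: 58.6
```

The grip now holds at 11.2 mm and 58.6 N, which is narrower than the 14 mm rib. I'll look once at how deep the pads reach before lifting.

Run:
```python
from station import ctrl,vision
from h import *
import pickle
s=ctrl.sense();f=vision.grab_frame('wrist');g=vision.grab_frame('scene');pickle.dump((f,g,s),open('w4.pkl','wb'))
I=cv2.rotate(f['frame'],cv2.ROTATE_180);G=g['frame']
a=cv2.resize(I[90:280,210:370],(400,475),interpolation=cv2.INTER_CUBIC)
b=cv2.resize(G[240:320,360:430],(400,457),interpolation=cv2.INTER_CUBIC)
cv2.imwrite('pics/w4c.png',cv2.convertScaleAbs(np.hstack([a[:457],b]),alpha=1.8))
```

```text
(no output)
```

View pics/w4c.png

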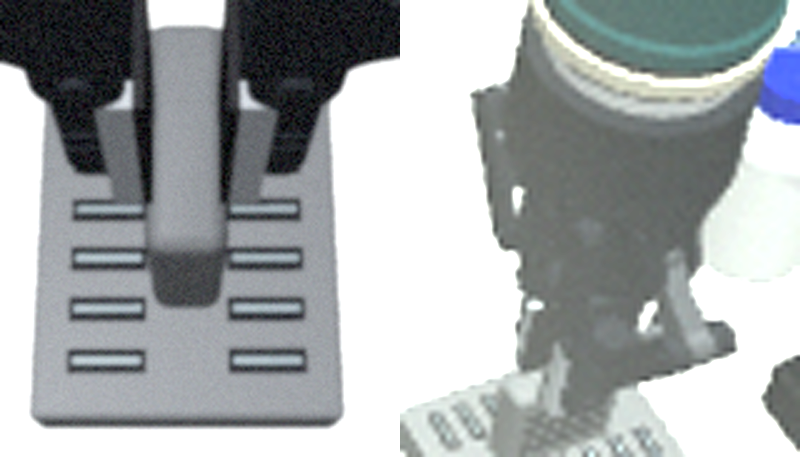

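The fingers now straddle the rib well: the pads reach about half its height, and the cassette is square and centred in the grip (tail edge from (33,420) to (342,420)). I'll refine the dock yaw with the lip edges, then plan the lift and approach.

Run:
```python
from station import ctrl
from h import *
import pickle
f,s1=pickle.load(open('w1.pkl','rb'));p,c=pickle.load(open('est.pkl','rb'));s=ctrl.sense()
A=lambda u,v:np.array((559-(u/3.6+230),419-(v/3.6+60)))
K=[(-75,50,0),(-75,-50,0),(7,26,24.5),(26,-26,24.5),(-5,26,29),(14,-26,29)]
U=[A(42,519),A(322,533),A(108,291),A(279,241),A(105,331),A(275,278)]
def r(q):
    R,o=chan(q); P=[*K,(q[3],26,24.5),(q[4],-26,24.5),(q[5],26,24.5),(q[6],-26,24.5)]
    V=[*U,A(113,2),A(290,2),A(110,150),A(284.5,120)]
    return (np.array([proj(f,R.apply(np.array(x)/1000)+o) for x in P])-V).ravel()
q=least_squares(r,[*p,80,80,50,50],loss='soft_l1').x
print(q,np.degrees(q[2]),r(q).reshape(-1,2).round(1).tolist());p=q[:3];pickle.dump((p,c),open('est.pkl','wb'))
R=Ro.from_rotvec(s['tcp_rot']);Cr,Co=chan(p);x=Cr.apply([1,0,0]);z=Cr.apply([0,0,1]);D=rot(-x,-z)
h=s['eef_pos'][2];print(h,s['q'].round(2))
Q=Co+Cr.apply([-.070,0,h+.035]);print(Q)
plan([(np.r_[s['eef_pos'][:2],.15],R),(Q,D)],s)
```

```text
[ 5.44021826e-01 -2.03180430e-01 -4.87340499e-02  9.15470155e+01
  9.36678886e+01  4.94376254e+01  6.04059734e+01] -2.7922553779146746 [[0.8, -0.8], [-0.8, -0.7], [0.1, -0.0], [0.7, 1.2], [-0.1, 0.0], [0.1, 0.4], [-0.6, -0.0], [-0.1, -0.0], [-0.4, -0.0], [0.3, 0.0]]
0.02176650676244639 [-0.78  0.39  1.79  0.    0.96 -2.  ]
[ 0.45512247 -0.19884457  0.08016124]
seg n 3 turn/row [0. 0. 0.]
    0 [-0.     -0.     -0.0427]
    2 [-0.     -0.     -0.0427]
seg n 6 turn/row [-0.75 -4.96 -2.81]
    0 [0.0189 0.0374 0.0116]
    1 [0.018  0.0381 0.0105]
    2 [0.017  0.0388 0.0095]
    3 [0.0158 0.0395 0.0086]
    4 [0.0146 0.0402 0.0078]
    5 [0.0133 0.0407 0.0071]
```

{"api": "drive_tool", "payload": {"motion": [[0,0,0,0,0,-0.02,1],[0,0,0,0,0,-0.04,1],[0,0,0,0,0,-0.04,1],[0,0,0,0,0,-0.03,1],[0,0,0,0,0,0,1]]}}

```text
t: 6.45
eef_pos: [0.4879, -0.4512, 0.1587]
tcp_rot: [0.545, 3.084, -0.011]
ft_force: [0.0, -0.4, 0.0]
gripper_width: 0.0115
gripper_force: 58.7
```

{"api": "drive_tool", "payload": {"motion": [[-0.75,-4.96,-2.8,0.019,0.0374,0.0116,1],[-0.75,-4.96,-2.8,0.018,0.038,0.0105,1],[-0.75,-4.96,-2.8,0.017,0.039,0.0095,1],[-0.75,-4.96,-2.8,0.0158,0.0395,0.0086,1],[-0.75,-4.96,-2.8,0.0146,0.04,0.0078,1],[-0.75,-4.96,-2.8,0.0133,0.0407,0.0071,1],[0,0,0,0,0,0,1],[0,0,0,0,0,0,1]]}}

```text
t: 7.25
eef_pos: [0.4548, -0.189, 0.0829]
tcp_rot: [0.076, 2.634, -0.026]
ft_force: [0.6, -0.9, -1.1]
gripper_width: 0.0112
gripper_force: 58.9
```

```bash
cat >> h.py <<'E'
def status(H=.0218):
    from station import ctrl
    import pickle
    s=ctrl.sense();p,c=pickle.load(open('est.pkl','rb'));R=Ro.from_rotvec(s['tcp_rot']);Cr,Co=chan(p)
    D=rot(-Cr.apply([1,0,0]),-Cr.apply([0,0,1]))
    o=Cr.inv().apply(s['eef_pos']+R.apply([0,0,H])-Co)*1000
    print('t',s['t'],'cassette in channel mm',o.round(1),'turn needed (tool)',(R.inv()*D).as_rotvec(degrees=True).round(2))
    print('F channel',Cr.inv().apply(s['ft_force']).round(1),'M',Cr.inv().apply(s['moment']).round(2),'w',round(s['gripper_width'],4),s['gripper_force'],'q',s['q'].round(2))
    return s,R,Cr,Co,D
E
python3 - <<'E'
from h import *
import pickle
from station import vision
status()
f=vision.grab_frame('wrist');g=vision.grab_frame('top');pickle.dump((f,g),open('w5.pkl','wb'))
E
```

```text
t 7.25 cassette in channel mm [-69.7   9.7  37.7] turn needed (tool) [-0.52 -0.97 -0.37]
F channel [ 0.  -0.9 -1.3] M [-0.04  0.3  -0.03] w 0.0112 58.86449933052063 q [-0.65 -0.27  2.46  0.52  0.57 -2.55]
```

Joint 6 is at its limit (-2.55) in this grasp, so this tool direction cannot serve in the channel. I'll put the cassette back down and regrasp it with the tool turned half round, which puts q6 near +0.6.

Run:
```python
from h import *
s,R,Cr,Co,D=status()
t=.3505;x=np.array([np.cos(t),-np.sin(t),0]);Q=rot(-x,(0,0,-1))
plan([(s['eef_pos']+[.01,-.06,.07],R),((.485,-.448,.10),Q),((.485,-.448,.0225),Q)],s)
```

```text
t 7.35 cassette in channel mm [-63.7   5.8  39.4] turn needed (tool) [-0.76 -0.64 -0.33]
F channel [ 0.2  0.1 -0.8] M [-0.08  0.33  0.05] w 0.0113 58.86402189731598 q [-0.65 -0.26  2.45  0.52  0.57 -2.55]
seg n 3 turn/row [0. 0. 0.]
    0 [-0.0153 -0.02   -0.018 ]
    2 [-0.0153 -0.02   -0.018 ]
seg n 5 turn/row [0.76 5.84 3.28]
    0 [ 0.0009 -0.0386  0.013 ]
    1 [-0.0026 -0.0384  0.0134]
    2 [-0.0062 -0.038   0.0135]
    3 [-0.0097 -0.0374  0.0132]
    4 [-0.0131 -0.0365  0.0125]
seg n 2 turn/row [0. 0. 0.]
    0 [0.     0.     0.0388]
    1 [0.     0.     0.0388]
```

{"api": "drive_tool", "payload": {"motion": [[0,0,0,-0.015,-0.02,-0.018,1],[0,0,0,-0.015,-0.02,-0.018,1],[0,0,0,-0.015,-0.02,-0.018,1],[0.76,5.84,3.28,0.001,-0.0386,0.013,1],[0.76,5.84,3.28,-0.0026,-0.0384,0.0134,1],[0.76,5.84,3.28,-0.006,-0.038,0.0135,1],[0.76,5.84,3.28,-0.0097,-0.0374,0.013,1],[0.76,5.84,3.28,-0.013,-0.0365,0.0125,1]]}}

```text
t: 8.15
eef_pos: [0.4856, -0.4496, 0.1015]
tcp_rot: [-0.559, -3.086, 0.007]
ft_force: [0.6, -1.3, -0.0]
gripper_width: 0.011
gripper_force: 58.9
```

{"api": "drive_tool", "payload": {"motion": [[0,0,0,0,0,0,1],[0,0,0,0,0,0,1]]}}

```text
t: 8.35
eef_pos: [0.4845, -0.447, 0.0977]
tcp_rot: [-0.555, -3.085, -0.0]
ft_force: [-0.7, -0.5, -0.1]
gripper_width: 0.0112
gripper_force: 58.9
```

Run:
```python
from h import *
s,R,Cr,Co,D=status()
t=.3505;x=np.array([np.cos(t),-np.sin(t),0]);Q=rot(-x,(0,0,-1))
print(s['eef_pos']);plan([((.485,-.448,.025),Q)],s)
```

```text
t 8.35 cassette in channel mm [ -36.4 -246.4   32.4] turn needed (tool) [ -4.61 -30.15 -17.19]
F channel [-0.6 -0.5  0.3] M [ 0.01 -0.06 -0.04] w 0.0112 58.91399145126343 q [-0.78  0.32  1.73 -0.    1.1  -1.99]
[ 0.48451792 -0.44703762  0.09766102]
seg n 2 turn/row [-0.03 -0.19 -0.15]
    0 [-0.0006 -0.0003  0.0363]
    1 [-0.0005 -0.0003  0.0363]
```

{"api": "drive_tool", "payload": {"motion": [[0,0,0,0,0,0.03,1],[0,0,0,0,0,0.028,1],[0,0,0,0,0,0.01,1],[0,0,0,0,0,0.005,1],[0,0,0,0,0,0,1]]}}

```text
t: 8.85
eef_pos: [0.4834, -0.4453, 0.0287]
tcp_rot: [-0.554, -3.089, 0.004]
ft_force: [-0.4, 0.6, -1.6]
gripper_width: 0.0114
gripper_force: 58.9
```

{"api": "drive_tool", "payload": {"motion": [[0,0,0,0,0,0.003,1],[0,0,0,0,0,0.002,1],[0,0,0,0,0,0,1]]}}

```text
t: 9.15
eef_pos: [0.4834, -0.4454, 0.0232]
tcp_rot: [-0.554, -3.088, 0.004]
ft_force: [1.0, 0.3, -0.9]
gripper_width: 0.0111
gripper_force: 58.9
```

{"api": "drive_tool", "payload": {"motion": [[0,0,0,0,0,0,0.5],[0,0,0,0,0,0,0.5],[0,0,0,0,0,0,0.5],[0,0,0,0,0,-0.03,0],[0,0,0,0,0,-0.04,0],[0,0,0,0,0,-0.04,0],[0,0,8.2,0,0,-0.03,0],[0,0,8.2,0,0,0,0]]}}

```text
t: 9.95
eef_pos: [0.4869, -0.448, 0.1698]
tcp_rot: [0.996, 2.973, -0.012]
ft_force: [0.4, -0.5, 0.7]
gripper_width: 0.0855
gripper_force: 0.0
```

{"api": "drive_tool", "payload": {"motion": [[0,0,8.2,0,0,0,0],[0,0,8.2,0,0,0,0],[0,0,8.2,0,0,0,0],[0,0,8.2,0,0,0,0],[0,0,8.2,0,0,0,0],[0,0,8.2,0,0,0,0],[0,0,8.2,0,0,0,0],[0,0,8.2,0,0,0,0]]}}

```text
t: 10.75
eef_pos: [0.4838, -0.445, 0.1625]
tcp_rot: [-2.451, -1.961, 0.007]
ft_force: [0.1, 0.2, -0.7]
gripper_width: 0.0854
gripper_force: 0.0
```

{"api": "drive_tool", "payload": {"motion": [[0,0,8.2,0,0,0,0],[0,0,8.2,0,0,0,0],[0,0,8.2,0,0,0,0],[0,0,8.2,0,0,0,0],[0,0,8.2,0,0,0,0],[0,0,8.2,0,0,0,0],[0,0,8.2,0,0,0,0],[0,0,8.2,0,0,0,0]]}}

```text
t: 11.55
eef_pos: [0.4838, -0.445, 0.1625]
tcp_rot: [3.125, 0.321, -0.008]
ft_force: [-0.5, 0.4, 0.0]
gripper_width: 0.0853
gripper_force: 0.0
```

{"api": "drive_tool", "payload": {"motion": [[0,0,8.2,0,0,0,0],[0,0,8.2,0,0,0,0],[0,0,8.2,0,0,0,0],[0,0,8.2,0,0,0,0],[0,0,0,0,0,0,0],[0,0,0,0,0,0,0]]}}

```text
t: 12.15
eef_pos: [0.4838, -0.445, 0.1625]
tcp_rot: [3.089, -0.56, -0.008]
ft_force: [0.4, 0.0, 0.0]
gripper_width: 0.0856
gripper_force: 0.0
```

```bash
cat > seg.py <<'E'
from h import *
def cassette(f,c0):
    g=cv2.cvtColor(f['frame'],cv2.COLOR_BGR2GRAY); u=proj(f,[c0[0],c0[1],.016])
    m=((g>45)&(g<140)).astype(np.uint8)
    m=cv2.morphologyEx(cv2.morphologyEx(m,cv2.MORPH_OPEN,np.ones((3,3))),cv2.MORPH_CLOSE,np.ones((7,7)))
    cs,_=cv2.findContours(m,0,2); cs=[k for k in cs if cv2.contourArea(k)>800 and cv2.pointPolygonTest(k,tuple(map(float,u)),True)>-10]
    k=max(cs,key=cv2.contourArea)
    W=np.array([onz(f,*q[0],.016)[:2] for q in k])*1000
    (x,y),(w,h),a=cv2.minAreaRect(W.astype(np.float32)); return x,y,w,h,a
E
python3 - <<'E'
from seg import *
from station import vision
import pickle
s,R,Cr,Co,D=status()
f=vision.grab_frame('wrist');pickle.dump((f,s),open('w6.pkl','wb'))
print(np.bincount((cv2.cvtColor(f['frame'],cv2.COLOR_BGR2GRAY)//20).ravel()))
print(cassette(f,(.485,-.448)),R.as_matrix().round(3).tolist())
E
```

```text
t 12.15 cassette in channel mm [  -4.6 -244.5   88.9] turn needed (tool) [ 42.51  -6.73 157.11]
F channel [ 0.3  0.  -0.1] M [0.02 0.01 0.01] w 0.0856 0.0 q [-0.78  0.26  1.68 -0.    1.2   1.15]
[43138 14132  5236  9445 24825 21335 20762 96327]
(486.37005615234375, -446.6013488769531, 65.4443359375, 92.16610717773438, 69.64805603027344) [[0.936, -0.351, -0.005], [-0.351, -0.936, -0.001], [-0.004, 0.003, -1.0]]
```

{"api": "drive_tool", "payload": {"motion": [[0,0,0,0.002,0.0005,0.04,0],[0,0,0,0.001,0,0.04,0],[0,0,0,0,0,0.035,0],[0,0,0,0,0,0.02,0.5],[0,0,0,0,0,0.0065,0.5],[0,0,0,0,0,0,0.5],[0,0,0,0,0,0,1],[0,0,0,0,0,0,1]]}}

```text
t: 13.0
eef_pos: [0.487, -0.4479, 0.0232]
tcp_rot: [3.087, -0.564, -0.003]
ft_force: [-0.6, 1.8, 1.1]
gripper_width: 0.0146
gripper_force: 0.2
```

{"api": "drive_tool", "payload": {"motion": [[0,0,0,0,0,0,1],[0,0,0,0,0,0,1],[0,0,0,0,0,0,1],[0,0,0,0,0,0,1]]}}

```text
t: 13.4
eef_pos: [0.4871, -0.4478, 0.0231]
tcp_rot: [3.087, -0.564, -0.003]
ft_force: [0.5, 0.8, 6.1]
gripper_width: 0.0099
gripper_force: 59.5
```

Run:
```python
from h import *
import re
t=open('h.py').read().replace("D=rot(-Cr.apply([1,0,0])","D=rot(Cr.apply([1,0,0])");open('h.py','w').write(t)
s,R,Cr,Co,D=status()
D=rot(Cr.apply([1,0,0]),-Cr.apply([0,0,1]))
h=s['eef_pos'][2];Q=Co+Cr.apply([-.070,0,h+.025]);print(h,Q,s['eef_pos'])
plan([(np.r_[s['eef_pos'][:2],.15],R),(Q,D)],s)
```

```text
t 13.4 cassette in channel mm [ -71.4 -247.2  -33.5] turn needed (tool) [ 42.21  -6.94 157.02]
F channel [3.5 0.9 5.1] M [ 0.06 -0.09 -0.02] w 0.0099 59.46313748136163 q [-0.78  0.39  1.78 -0.    0.96  1.16]
0.02307440510793135 [ 0.45946336 -0.19905629  0.07263366] [ 0.48705137 -0.44778392  0.02307441]
seg n 3 turn/row [0. 0. 0.]
    0 [-0.      0.0002 -0.0423]
    2 [-0.      0.0002 -0.0423]
seg n 6 turn/row [ 0.82  4.97 -2.91]
    0 [-0.019  -0.0372  0.0128]
    1 [-0.0181 -0.038   0.0117]
    2 [-0.0171 -0.0387  0.0107]
    3 [-0.016  -0.0394  0.0098]
    4 [-0.0148 -0.04    0.0091]
    5 [-0.0135 -0.0406  0.0084]
```

{"api": "drive_tool", "payload": {"motion": [[0,0,0,0,0,-0.02,1],[0,0,0,0,0,-0.04,1],[0,0,0,0,0,-0.04,1],[0,0,0,0,0,-0.027,1],[0,0,0,0,0,0,1]]}}

```text
t: 13.9
eef_pos: [0.489, -0.4492, 0.154]
tcp_rot: [3.083, -0.564, 0.005]
ft_force: [0.7, -0.1, 0.9]
gripper_width: 0.0094
gripper_force: 58.7
```

{"api": "drive_tool", "payload": {"motion": [[0.8,4.97,-2.9,-0.019,-0.0372,0.0128,1],[0.8,4.97,-2.9,-0.018,-0.038,0.0117,1],[0.8,4.97,-2.9,-0.017,-0.0387,0.0107,1],[0.8,4.97,-2.9,-0.016,-0.0394,0.0098,1],[0.8,4.97,-2.9,-0.0148,-0.04,0.0091,1],[0.8,4.97,-2.9,-0.0135,-0.0406,0.0084,1],[0,0,0,0,0,0,1],[0,0,0,0,0,0,1]]}}

```text
t: 14.7
eef_pos: [0.4543, -0.1938, 0.066]
tcp_rot: [3.031, -0.078, 0.795]
ft_force: [0.5, -0.7, -0.7]
gripper_width: 0.0095
gripper_force: 58.7
```

Run:
```python
from h import *
from station import vision
import pickle
s,R,Cr,Co,D=status(.0231)
plan([(Co+Cr.apply([-.070,0,.0231+.006]),D)],s)
f={n:vision.grab_frame(n) for n in('wrist','top','scene')};pickle.dump((f,s),open('w7.pkl','wb'))
I=cv2.resize(f['wrist']['frame'],(400,300));S=cv2.resize(f['scene']['frame'][170:290,260:420],(400,300),interpolation=cv2.INTER_CUBIC)
W=f['wrist']['frame'][120:330,180:380];W=cv2.resize(W,(400,420))
cv2.imwrite('pics/w7.png',cv2.convertScaleAbs(np.hstack([np.vstack([I,S]),np.vstack([W,W[:180]*0])]),alpha=1.4))
```

```text
t 14.7 cassette in channel mm [-78.2   5.1  21.9] turn needed (tool) [-0.24  0.61 -0.21]
F channel [ 0.1 -0.7 -0.9] M [-0.02  0.31  0.01] w 0.0095 58.71044933795929 q [-0.68 -0.22  2.47  0.6   0.55  0.48]
seg n 1 turn/row [-0.24  0.61 -0.21]
    0 [0.0082 0.0051 0.0158]
```

{"api": "drive_tool", "payload": {"motion": [[0,0,0,0,0,0,1],[0,0,0,0,0,0,1]]}}

```text
t: 15.05
eef_pos: [0.4604, -0.1992, 0.0725]
tcp_rot: [3.022, -0.076, 0.806]
ft_force: [0.7, 0.5, -1.1]
gripper_width: 0.0098
gripper_force: 58.7
```

Run:
```python
from h import *
s,R,Cr,Co,D=status(.0231)
plan([(Co+Cr.apply([-.070,0,.0231+.006]),D)],s)
```

```text
t 15.05 cassette in channel mm [-69.3  -0.1  24.4] turn needed (tool) [ 0.07  0.12 -0.08]
F channel [ 0.1  0.6 -1.4] M [0.03 0.3  0.08] w 0.0098 58.7296088039875 q [-0.68 -0.22  2.46  0.6   0.55  0.48]
seg n 1 turn/row [ 0.07  0.12 -0.08]
    0 [-0.0007 -0.0001  0.0184]
```

{"api": "drive_tool", "payload": {"motion": [[0,0,0,0,0,0.009,1],[0,0,0,0,0,0.007,1],[0,0,0,0,0,0.003,1],[0,0,0,0,0,0,1],[0,0,0,0,0,0,1],[0,0,0,0,0,0,1]]}}

```text
t: 15.65
eef_pos: [0.4685, -0.1982, 0.0546]
tcp_rot: [3.023, -0.076, 0.804]
ft_force: [-0.9, -0.7, -0.7]
gripper_width: 0.0098
gripper_force: 58.7
```

Run:
```python
from h import *
from station import vision
import pickle
s,R,Cr,Co,D=status(.0231)
f=vision.grab_frame('wrist');pickle.dump((f,s),open('w8.pkl','wb'))
for P in[(7,26,24.5),(26,-26,24.5),(-75,50,0),(20,-26,8)]: print(P,proj(f,Co+Cr.apply(np.array(P)/1000)).round(1))
cv2.imwrite('pics/w8.png',cv2.convertScaleAbs(cv2.resize(f['frame'],(800,600),interpolation=cv2.INTER_CUBIC),alpha=1.5))
```

```text
t 15.65 cassette in channel mm [-71.3   1.3   4.9] turn needed (tool) [-0.    0.21 -0.1 ]
F channel [-1.2 -0.7 -0.2] M [0.   0.32 0.03] w 0.0098 58.73450808227062 q [-0.67 -0.17  2.46  0.64  0.5   0.44]
(7, 26, 24.5) [222.8  87.8]
(26, -26, 24.5) [334.1  44. ]
(-75, 50, 0) [194.4 233.6]
(20, -26, 8) [328.3  62.7]
```

View pics/w8.png

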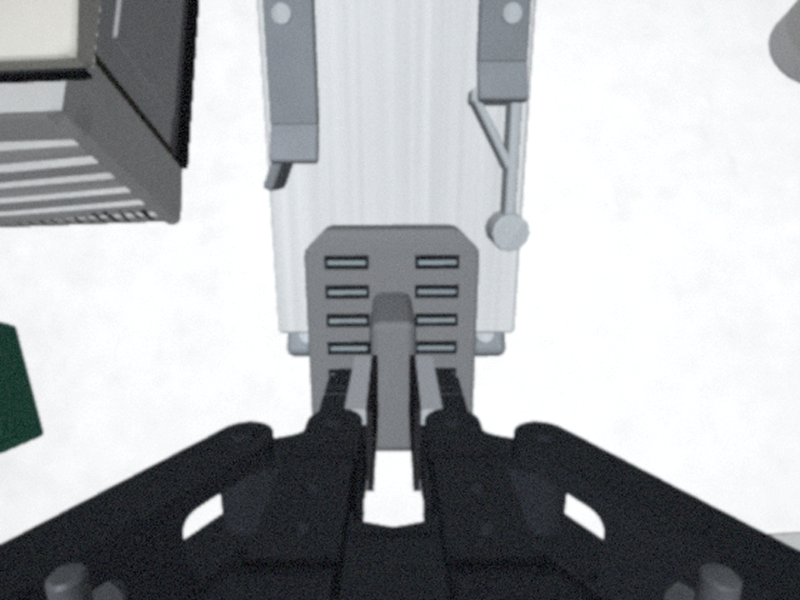

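The view from above the channel shows both lip bends exactly where predicted: (318,124) left and (479,62) right. The cassette's nose corners are at (330,227) and (456,227), and its sides at u = 308 and 477. Now I'll work out the cassette's offset in the channel frame.

Run:
```python
from h import *
import pickle
f,s=pickle.load(open('w8.pkl','rb'));p,c=pickle.load(open('est.pkl','rb'));Cr,Co=chan(p)
k=1/1.42857
def fr(q): 
    return Cr*Ro.from_euler('z',q[2]), Co+Cr.apply([q[0],q[1],.0049])
for U in [[(308,252),(331,227),(455,227),(477,252),(313,405),(472,405)]]:
    P=[(37,31.5,16),(44.5,24,16),(44.5,-24,16),(37,-31.5,16)]
    q=fit(f,P,[np.array(u)*k for u in U[:4]],fr,[-.07,0,0]);print(q,np.degrees(q[2]))
L=fit(f,[(7,26,24.5),(26,-26,24.5)],[np.array(u)*k for u in[(318,124),(478.5,62)]],chan,p);print(Cr.inv().apply(chan(L)[1]-Co)*1000,np.degrees(L[2]-p[2]))
```

```text
res [[-1.8, -1.3], [-3.9, 1.7], [3.3, 1.7], [1.9, -1.3]]
[-0.07256767  0.00145926 -0.0019302 ] -0.11059208985495528
res [[0.4, -0.1], [-0.4, 0.2]]
[ 0.37420863 -0.14321027 -0.21604945] -0.3868567567675337
```

{"api": "drive_tool", "payload": {"motion": [[0,0,0,0,0.0014,0.002,1],[0,0,0,0,0,0.001,1],[0,0,0,0,0,0,1],[0,0,0,0,0,0,1]]}}

```text
t: 16.1
eef_pos: [0.4698, -0.1997, 0.052]
tcp_rot: [3.024, -0.077, 0.804]
ft_force: [0.6, 0.0, -1.4]
gripper_width: 0.0098
gripper_force: 58.7
```

```bash
python3 -c "
from h import *
status(.0231)"
```

```text
t 16.1 cassette in channel mm [-71.4  -0.1   1.9] turn needed (tool) [-0.    0.21 -0.11]
F channel [-0.2  0.  -1.5] M [-0.01  0.39 -0.02] w 0.0098 58.727157935500145 q [-0.67 -0.16  2.46  0.65  0.5   0.43]
```

{"api": "drive_tool", "payload": {"motion": [[0,0,0,0,0,0.001,1],[0,0,0,0,0,0.0005,1],[0,0,0,0,0,0,1]]}}

```text
t: 16.4
eef_pos: [0.4706, -0.1997, 0.0507]
tcp_rot: [3.024, -0.076, 0.804]
ft_force: [-0.4, 0.3, 0.6]
gripper_width: 0.0095
gripper_force: 59.0
```

```bash
python3 -c "
from h import *
status(.0231)"
```

```text
t 16.4 cassette in channel mm [-71.4  -0.1   0.4] turn needed (tool) [-0.    0.21 -0.1 ]
F channel [-0.1  0.3  0.7] M [-0.02  0.31 -0.04] w 0.0095 59.008518140763044 q [-0.67 -0.16  2.46  0.65  0.49  0.43]
```

{"api": "drive_tool", "payload": {"motion": [[0,0,0,0.004,0,0,1],[0,0,0,0.005,0,0,1],[0,0,0,0.005,0,0,1],[0,0,0,0.005,0,0,1],[0,0,0,0.004,0,0,1],[0,0,0,0,0,0,1],[0,0,0,0,0,0,1]]}}

```text
t: 17.1
eef_pos: [0.4908, -0.2008, 0.0623]
tcp_rot: [3.023, -0.076, 0.805]
ft_force: [0.1, -0.6, -0.1]
gripper_width: 0.0096
gripper_force: 58.9
```

```bash
python3 -c "
from h import *
status(.0231)"
```

```text
t 17.1 cassette in channel mm [-48.   -0.2   0.4] turn needed (tool) [ 0.    0.19 -0.08]
F channel [ 0.1 -0.6 -0.1] M [ 0.05  0.26 -0.01] w 0.0096 58.91378587111831 q [-0.63 -0.14  2.42  0.61  0.5   0.5 ]
```

Sliding smoothly, with almost no force. I'll continue into the catch zone.

{"api": "drive_tool", "payload": {"motion": [[0,0,0,0.005,0,0,1],[0,0,0,0.005,0,0,1],[0,0,0,0.005,0,0,1],[0,0,0,0.005,0,0,1],[0,0,0,0.005,0,0,1],[0,0,0,0,0,0,1],[0,0,0,0,0,0,1]]}}

```text
t: 17.8
eef_pos: [0.5123, -0.2012, 0.0746]
tcp_rot: [3.025, -0.076, 0.804]
ft_force: [-3.6, 2.5, 3.8]
gripper_width: 0.0095
gripper_force: 60.6
```

```bash
python3 -c "
from h import *
status(.0231)"
```

```text
t 17.8 cassette in channel mm [-23.3   0.5   0.3] turn needed (tool) [-0.07  0.23 -0.09]
F channel [-1.3  2.3  5.2] M [0.42 0.5  0.03] w 0.0095 60.610201209783554 q [-0.6  -0.12  2.37  0.57  0.51  0.57]
```

{"api": "drive_tool", "payload": {"motion": [[0,0,0,0.005,0,-0.0005,1],[0,0,0,0.006,0,0,1],[0,0,0,0.006,0,0,1],[0,0,0,0.006,0,0,1],[0,0,0,0.006,0,0,1],[0,0,0,0.006,0,0,1],[0,0,0,0,0,0,1],[0,0,0,0,0,0,1]]}}

```text
t: 18.6
eef_pos: [0.5432, -0.2038, 0.0932]
tcp_rot: [3.022, -0.076, 0.807]
ft_force: [-0.4, 2.2, 2.8]
gripper_width: 0.0094
gripper_force: 59.7
```

```bash
python3 -c "
from h import *
status(.0231)"
```

```text
t 18.6 cassette in channel mm [12.9 -0.6  0.9] turn needed (tool) [ 0.04  0.11 -0.09]
F channel [0.9 2.2 2.7] M [0.45 0.06 0.04] w 0.0094 59.739561304450035 q [-0.56 -0.09  2.31  0.51  0.52  0.66]
```

{"api": "drive_tool", "payload": {"motion": [[0,0,0,0.006,-0.0003,0,1],[0,0,0,0.006,0,0,1],[0,0,0,0.006,0,0,1],[0,0,0,0.006,0,0,1],[0,0,0,0.006,0,0,1],[0,0,0,0.006,0,0,1],[0,0,0,0.004,0,0,1],[0,0,0,0,0,0,1]]}}

```text
t: 19.4
eef_pos: [0.5781, -0.2052, 0.1132]
tcp_rot: [3.022, -0.076, 0.807]
ft_force: [-0.8, 3.1, 1.9]
gripper_width: 0.0096
gripper_force: 59.7
```

{"api": "drive_tool", "payload": {"motion": [[0,0,0,0.003,0,0,1],[0,0,0,0.003,0,0,1],[0,0,0,0,0,0,1],[0,0,0,0,0,0,1]]}}

```text
t: 19.8
eef_pos: [0.5824, -0.2053, 0.1155]
tcp_rot: [3.023, -0.077, 0.805]
ft_force: [-2.5, 2.9, 1.6]
gripper_width: 0.0095
gripper_force: 60.0
```

```bash
python3 -c "
from h import *
status(.0231)"
```

```text
t 19.8 cassette in channel mm [58.  -0.2  0.5] turn needed (tool) [ 0.02  0.17 -0.11]
F channel [-1.5  2.8  2.7] M [ 0.44  0.34 -0.13] w 0.0095 60.020738976309076 q [-0.52 -0.05  2.22  0.45  0.54  0.77]
```

{"api": "drive_tool", "payload": {"motion": [[0,0,0,0.003,0,0,1],[0,0,0,0.003,0,0,1],[0,0,0,0,0,0,1],[0,0,0,0,0,0,1]]}}

```text
t: 20.2
eef_pos: [0.5879, -0.2056, 0.1186]
tcp_rot: [3.023, -0.077, 0.806]
ft_force: [-1.6, 2.9, 1.6]
gripper_width: 0.0095
gripper_force: 60.0
```

```bash
python3 -c "
from h import *
status(.0231)"
```

```text
t 20.2 cassette in channel mm [64.3 -0.3  0.5] turn needed (tool) [ 0.03  0.15 -0.1 ]
F channel [-0.7  2.8  2.2] M [ 0.35  0.3  -0.1 ] w 0.0095 59.97712083742954 q [-0.51 -0.05  2.21  0.44  0.55  0.78]
```

{"api": "drive_tool", "payload": {"motion": [[0,0,0,0.0015,0,0,1],[0,0,0,0,0,0,1],[0,0,0,0,0,0,1]]}}

```text
t: 20.5
eef_pos: [0.5887, -0.2054, 0.119]
tcp_rot: [3.023, -0.076, 0.804]
ft_force: [-2.9, 2.6, 1.3]
gripper_width: 0.0096
gripper_force: 60.4
```

```bash
python3 -c "
from h import *
status(.0231)"
```

```text
t 20.5 cassette in channel mm [65.2 -0.1  0.4] turn needed (tool) [ 0.   0.2 -0.1]
F channel [-2.   2.4  2.7] M [ 0.36  0.45 -0.13] w 0.0096 60.37009615218267 q [-0.51 -0.05  2.21  0.44  0.55  0.78]
```

{"api": "drive_tool", "payload": {"motion": [[0,0,0,0.0015,0,0,1],[0,0,0,0,0,0,1],[0,0,0,0.001,0,0,1],[0,0,0,0,0,0,1]]}}

```text
t: 20.9
eef_pos: [0.5909, -0.2056, 0.1203]
tcp_rot: [3.023, -0.076, 0.804]
ft_force: [-2.6, 2.3, -0.6]
gripper_width: 0.0099
gripper_force: 60.3
```

```bash
python3 -c "
from h import *
status(.0231)"
```

```text
t 20.9 cassette in channel mm [67.7 -0.1  0.4] turn needed (tool) [ 0.   0.2 -0.1]
F channel [-2.7  2.1  0.8] M [ 0.05  0.44 -0.  ] w 0.0099 60.251242644153535 q [-0.51 -0.04  2.2   0.43  0.55  0.79]
```

{"api": "drive_tool", "payload": {"motion": [[0,0,0,0.001,0,0,1],[0,0,0,0,0,0,1]]}}

```text
t: 21.1
eef_pos: [0.5922, -0.2062, 0.121]
tcp_rot: [3.022, -0.076, 0.805]
ft_force: [0.2, -0.5, -0.4]
gripper_width: 0.0097
gripper_force: 58.9
```

Run:
```python
from h import *
from station import vision
import pickle
s,R,Cr,Co,D=status(.0231)
f=vision.grab_frame('wrist');pickle.dump((f,s),open('w9.pkl','wb'))
for P in[(20,-26,8),(20,-33,8),(-30,-42,13)]:print(proj(f,Co+Cr.apply(np.array(P)/1000)).round(1))
```

```text
t 21.1 cassette in channel mm [69.2 -0.7  0.4] turn needed (tool) [ 0.07  0.15 -0.08]
F channel [ 0.  -0.5 -0.5] M [-0.06  0.3  -0.07] w 0.0097 58.91522839665413 q [-0.51 -0.04  2.2   0.43  0.55  0.79]
[317.1 311.6]
[328.7 311.5]
[341.1 386.3]
```

Clicked: the side force fell from 2.3 N to zero. Now the gentle tug back.

{"api": "drive_tool", "payload": {"motion": [[0,0,0,-0.001,0,0,1],[0,0,0,-0.001,0,0,1],[0,0,0,0,0,0,1],[0,0,0,0,0,0,1]]}}

```text
t: 21.55
eef_pos: [0.5899, -0.2056, 0.1197]
tcp_rot: [3.023, -0.077, 0.804]
ft_force: [-1.3, 0.3, -0.5]
gripper_width: 0.01
gripper_force: 58.8
```

```bash
python3 -c "
from h import *
status(.0231)"
```

```text
t 21.55 cassette in channel mm [66.6 -0.2  0.4] turn needed (tool) [ 0.01  0.2  -0.11]
F channel [-1.4  0.2  0.2] M [-0.06  0.27  0.04] w 0.01 58.82458783686161 q [-0.51 -0.04  2.2   0.44  0.55  0.79]
```

{"api": "drive_tool", "payload": {"motion": [[0,0,0,-0.001,0,0,1],[0,0,0,0,0,0,1],[0,0,0,0,0,0,1]]}}

```text
t: 21.85
eef_pos: [0.5893, -0.2055, 0.1195]
tcp_rot: [3.023, -0.076, 0.805]
ft_force: [0.2, -0.6, 0.2]
gripper_width: 0.0099
gripper_force: 58.8
```

```bash
python3 -c "
from h import *
status(.0231)"
```

```text
t 21.85 cassette in channel mm [66.  -0.2  0.5] turn needed (tool) [ 0.01  0.18 -0.1 ]
F channel [ 0.3 -0.6  0.1] M [-0.03  0.18  0.06] w 0.0099 58.84836545214057 q [-0.51 -0.04  2.21  0.44  0.55  0.79]
```

{"api": "drive_tool", "payload": {"motion": [[0,0,0,-0.001,0,0,1],[0,0,0,0,0,0,1],[0,0,0,0,0,0,1]]}}

```text
t: 22.15
eef_pos: [0.5889, -0.2056, 0.1195]
tcp_rot: [3.023, -0.076, 0.806]
ft_force: [0.4, 1.0, 2.1]
gripper_width: 0.0101
gripper_force: 59.3
```

```bash
python3 -c "
from h import *
status(.0231)"
```

```text
t 22.15 cassette in channel mm [65.6 -0.2  0.8] turn needed (tool) [ 0.02  0.13 -0.1 ]
F channel [1.4 1.  1.6] M [ 0.22 -0.21  0.07] w 0.0101 59.27775543183088 q [-0.51 -0.05  2.21  0.44  0.55  0.78]
```

{"api": "drive_tool", "payload": {"motion": [[0,0,0,-0.001,0,0,1],[0,0,0,0,0,0,1],[0,0,0,0,0,0,1]]}}

```text
t: 22.45
eef_pos: [0.5884, -0.2056, 0.1195]
tcp_rot: [3.022, -0.077, 0.808]
ft_force: [2.8, 2.2, 5.2]
gripper_width: 0.0097
gripper_force: 59.9
```

```bash
python3 -c "
from h import *
status(.0231)"
```

```text
t 22.45 cassette in channel mm [65.2 -0.3  1. ] turn needed (tool) [ 0.04  0.08 -0.1 ]
F channel [4.9 2.3 3.1] M [ 0.47 -0.62  0.02] w 0.0097 59.89409979432821 q [-0.51 -0.05  2.21  0.44  0.55  0.78]
```

{"api": "drive_tool", "payload": {"motion": [[0,0,0,-0.001,0,0,1],[0,0,0,0,0,0,1],[0,0,0,0,0,0,1]]}}

```text
t: 22.75
eef_pos: [0.588, -0.2057, 0.1197]
tcp_rot: [3.021, -0.077, 0.809]
ft_force: [3.4, 2.6, 6.0]
gripper_width: 0.0099
gripper_force: 60.0
```

```bash
python3 -c "
from h import *
status(.0231)"
```

```text
t 22.75 cassette in channel mm [65.  -0.4  1.3] turn needed (tool) [ 0.05  0.01 -0.1 ]
F channel [5.8 2.7 3.5] M [ 0.46 -0.79  0.04] w 0.0099 60.032166950404644 q [-0.51 -0.05  2.21  0.44  0.55  0.78]
```

The catch holds at about 6 N. Next: relax, release and back out.

{"api": "drive_tool", "payload": {"motion": [[0,0,0,0.001,0,0,1],[0,0,0,0.001,0,0,1],[0,0,0,0.0005,0,0,1],[0,0,0,0,0,0,1],[0,0,0,0,0,0,0.7],[0,0,0,0,0,0,0.6],[0,0,0,0,0,0,0.6],[0,0,0,0,0,0,0.6]]}}

```text
t: 23.55
eef_pos: [0.5878, -0.2052, 0.1178]
tcp_rot: [3.025, -0.077, 0.802]
ft_force: [-0.3, 0.4, 0.2]
gripper_width: 0.0339
gripper_force: 0.0
```

{"api": "drive_tool", "payload": {"motion": [[0,0,0,0,0,-0.005,0.6],[0,0,0,0,0,-0.01,0.6],[0,0,0,0,0,-0.02,0.6],[0,0,0,0,0,-0.03,0.6],[0,0,0,0,0,-0.03,0.6],[0,0,0,0,0,-0.03,0.6],[0,0,0,0,0,0,0.6],[0,0,0,0,0,0,0.6]]}}

```text
t: 24.35
eef_pos: [0.5268, -0.2029, 0.2292]
tcp_rot: [3.021, -0.076, 0.808]
ft_force: [0.0, -0.1, 0.1]
gripper_width: 0.0345
gripper_force: 0.0
```

Run:
```python
from h import *
from station import vision
import pickle
s,R,Cr,Co,D=status(.0231)
f=vision.grab_frame('wrist');pickle.dump((f,s),open('w10.pkl','wb'))
# straighten to check latched pose: sample tail/catch by edge profile along channel centre-side lines
g=cv2.GaussianBlur(cv2.cvtColor(f['frame'],cv2.COLOR_BGR2GRAY),(3,3),0)
for y in(26,15,-15):
    xs=np.arange(0,60,2.);v=[]
    for x in xs:
        u=proj(f,Co+Cr.apply(np.array([x,y,8])/1000));v.append(int(g[int(round(u[1])),int(round(u[0]))]) if 0<=u[1]<420 and 0<=u[0]<560 else -1)
    print(y,v)
for x in(4,8,12,16):
    print('catch row',x,[int(g[tuple(int(round(a)) for a in proj(f,Co+Cr.apply(np.array([x,y,13])/1000))[::-1])]) for y in range(-20,-46,-2)])
```

```text
t 24.35 cassette in channel mm [ 66.7  -0.6 126.8] turn needed (tool) [ 0.1   0.06 -0.08]
F channel [ 0.  -0.1  0. ] M [-0.04  0.21  0.03] w 0.0345 0.0 q [-0.58 -0.29  2.19  0.36  0.81  0.85]
26 [142, 141, 141, 141, 142, 143, 142, 137, 105, 86, 86, 86, 84, 78, 76, 81, 85, 86, 81, 78, 79, 82, 84, 84, 79, 74, 73, 86, 86, 82]
15 [149, 149, 149, 148, 149, 148, 149, 144, 114, 88, 88, 87, 77, 67, 70, 62, 85, 86, 70, 70, 66, 67, 86, 86, 70, 75, 61, 84, 88, 78]
-15 [144, 145, 144, 145, 145, 144, 145, 145, 127, 93, 87, 86, 85, 69, 78, 61, 79, 88, 81, 68, 77, 61, 82, 87, 76, 66, 62, 77, 88, 86]
catch row 4 [148, 148, 146, 148, 148, 148, 140, 126, 114, 90, 37, 28, 65]
catch row 8 [148, 146, 146, 142, 122, 115, 108, 103, 102, 98, 52, 61, 96]
catch row 12 [148, 147, 146, 135, 111, 109, 108, 107, 106, 104, 104, 107, 129]
catch row 16 [148, 146, 141, 120, 108, 109, 109, 107, 106, 105, 107, 107, 129]
```

```bash
python3 -c "
from station import sign_off
print(sign_off())"
```

```text
the job is handed in; nothing more can be done
None
```

The cassette is latched in the dock: the catch clicked in behind the tail and held a tug of about 6 N. I let go and backed the arm clear, and the job was handed in at about 24.4 s of the 48 s; I went near none of the bystanders, but did not measure them again at the end.

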